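# Click the battery pack into the workshop charging dock

### The arm

A 6-joint arm with a two-finger parallel gripper is mounted at the origin on the work surface. World frame = base frame: x ahead of the robot, y to its left, z up, the work surface at z = 0. Lengths are in m, angles in rad, forces in N, time in s.
With the tool pointing down it reaches from about 0.3 to 0.825 m from the base axis. Payload 5.4 kg.
Tool frame: the origin (TCP) lies at the very end of the fingers, on their centre line; the grasp point (between the pads) lies 19 mm behind it; z points along the fingers, x is the direction in which the jaws open and shut, and the axes are right-handed (so a half turn about z gives the same grasp; the last joint's range is limited). The gripper opens to 92 mm and grips with 3 to 60 N. Pads are 20 mm wide; open, the fingers measure 128 mm over their backs; the gripper's body (75 mm by 189 mm) begins 69 mm behind the grasp point.
Start: joints at [1.02, 0.158, 1.597, -0, 1.386, -0.21], TCP at [0.192, 0.542, 0.215] pointing down, gripper open.
Joint ranges: [-2.91, 2.91], [-0.94, 2.29], [0.18, 2.7], [-1.29, 4.43], [0.17, 2.64], [-3, 3]. Speed limits (rad/s): [2.57, 2.57, 3.14, 3.14, 3.14, 3.14].

### API

Orientations are given as a rotation vector (axis times angle).
In Python, from workcell import bot gives the robot as it stands. Calls block until the motion is done:
- bot.goto(position, orientation): joint-space move of the TCP to a pose.
- bot.line_to(position, rot=None, max_speed=0.15): straight line of the TCP; rot=None keeps the orientation; max_speed is the mean speed in m/s.
- bot.set_joints(angles): joint-space move.
- bot.set_gripper(opening, newtons=None): opening from 0.0 (shut) to 1.0 (fully open); newtons is the grip in N (None keeps the last); returns when the fingers have stopped.
- bot.hold(seconds).
- bot.inverse_kinematics(position, orientation): joint angles nearest the present ones, or None.
- bot.read_camera(name): name is "scene" or "top"; returns a dict with "pixels" (420x560x3 uint8, blue, green, red), "fx", "fy", "cx", "cy" (pixels), "R" (3x3) and "t" (3): a world point X has camera coordinates R X + t. Camera axes: x right, y down, z forward; pixel columns grow to the right and rows downward; lengths in m; the calibration is good to about 2 mm. A picture is of the moment at which its call begins. There is no depth.
A pose or a line that the arm cannot do raises bot.MotionError and nothing moves.
- bot.job_done(): hands the job in, once; it reports no verdict.
Readings, each from a call of its own:
- bot.current_clock(): time.
- bot.current_joints(): joint angles.
- bot.current_joint_vel(): joint speeds.
- bot.current_effort(): joint torques, N m.
- bot.current_ee_pos(): TCP position.
- bot.current_tool_rot(): TCP orientation.
- bot.current_contact_force(): force on the tool from outside, world axes, zero at the start.
- bot.current_ft_torque(): the same for the moment, N m.
- bot.current_opening(): opening from 0.0 (shut) to 1.0 (fully open).
Only numpy, scipy, OpenCV 4.12 (cv2) and the standard library are available. Lean on these libraries where they do the work, as an engineer would, in place of code of your own. Each camera call takes 0.05 s, during which the arm holds its last target.

### The job

Take the orange battery pack that stands on the bench, put it stem down into the bay of the charging dock on the robot's left and press it straight down until the dock's push-push latch clicks, and press again if it springs back up, so that in the end it stays locked down by itself. Press gently, never harder than 25 N, and leave the other things on the bench where they are.

Things in the scene. Friction and masses are not known exactly. Their poses are not given: they have to be found in the camera images.
- pack: Orange and black battery pack standing upright, 0.15 to 0.31 kg, 100 mm tall: black stem 34 x 48 mm (its x, y), 54 mm tall, under an orange head 44 x 56 mm, 46 mm tall. Origin: centre of the stem's underside; z up. Fits the bay either way round (half turn). Grip the head across its 44 mm (along its x), 24 mm or more above the head's underside, so that the fingers clear the dock.
- dock_a: One of two identical black charging docks fixed to the bench on rubber feet, one left (y > 0), one right; which is where changes. 100 x 110 x 80 mm (its x, y, z). Origin: centre of its underside, 3 to 15 mm above the bench; z up. In its middle a bay open at the top, 36.4 mm along x by 50.4 mm along y (1.2 mm play each side of the stem, pack x along dock x).
- dock_b: The other dock, outwardly the same. In both, the bay's floor is a spring carriage with a push-push latch, locking 7 mm below its raised place. How deep it sits differs from dock to dock: its top is 32 to 42 mm below the rim when raised, so height alone does not tell the state. At the start it may be raised or locked. The pack only stands on it and can be lifted out.
- mouth_a (a point): Centre of dock_a's bay mouth, at the height of the grey rim, 80 mm above the dock's origin; axes as the dock's. A yellow 45 degree lead-in, 6 mm deep, widens the bay here to 48 x 62 mm. The raised carriage resists with 6 N, growing by 0.4 N per mm pressed.
- mouth_b (a point): The same point of dock_b. In both docks, pushing the carriage 9.5 mm below its raised place (2.5 mm below locked; about 10 N) and letting go toggles the latch: a raised one stays locked down, a locked one rises all the way (let it, before pressing again). A rubber stop begins 10 mm below the raised place; there the force passes 25 N within about 1.5 mm.
- spare: Blue and black spare battery pack of the same size, lying on its side behind; leave it. Origin on its underside, at the middle of its length.
- glue: White glue bottle, 56 mm across, 170 mm tall; leave it. Origin: centre of its underside.
- jar: Amber jar with a steel cap, 68 mm across, 90 mm tall; leave it. Origin: centre of its underside.
- driver: Red screwdriver lying at the left; leave it. Origin on its underside near the middle.
- hammer: Hammer lying at the right; leave it. Origin on its underside near the middle.
- handle: Pale wooden tool handle blank, 170 mm long, 26 mm high, lying at the back right; leave it. Origin on its underside.
- blank: Brown wood block 140 x 60 x 30 mm at the back left; leave it. Origin: centre of its underside.
Mind the look-alikes: they are no part of the job. Leave any green or red look-alike of the pack alone.

How it is judged:
By the outcome, as a careful person would: the job done as asked, in the order asked, and still so for the second after the job is handed in, with the robot touching nothing.
It also fails if it takes over 58 s, if anything falls off the work surface, if the arm or the gripper's body presses on something with over 40 N, if the wrist force passes 120 N, or if a joint passes its speed limit or range.

## Working session

There is one attempt and no reset: what is moved stays moved. The work goes in short steps, each a Python script; the robot and the scene stay as the last script left them, time stands still between calls to the robot, and variables do not carry over. Pictures are saved under pics/ and viewed, and the job is handed in when it is done.

```bash
ls; mkdir -p pics
python3 - <<'E'
from workcell import bot
import cv2,numpy as np
for n in ("scene","top"):
    c=bot.read_camera(n); cv2.imwrite(f"pics/{n}0.png",c["pixels"])
    R=np.array(c["R"]);t=np.array(c["t"]);print(n,c["fx"],c["fy"],c["cx"],c["cy"],"pos",-R.T@t,"\n",R.round(3))
print(bot.current_clock(),bot.current_tool_rot(),bot.current_contact_force())
E
```

```text
pics
scene 494.85495380893144 494.85495380893144 279.79815312083974 204.36262601893017 pos [ 1.54823185 -0.25115524  1.01176294] 
 [[ 0.252  0.968  0.004]
 [ 0.639 -0.163 -0.752]
 [-0.727  0.192 -0.66 ]]
top 493.0092970659692 493.0092970659692 288.32937276345655 208.64457805438258 pos [0.34899298 0.00643288 1.49481788] 
 [[-0.013 -1.     0.011]
 [-0.988  0.011 -0.152]
 [ 0.152 -0.013 -0.988]]
0.1 [ 2.56542459e+00  1.81213784e+00 -2.43320429e-03] [-0.36085072  0.38877709 -0.17480946]
```

View pics/scene0.png

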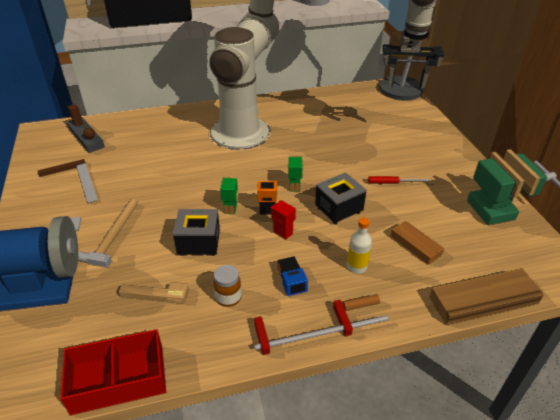

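View pics/top0.png

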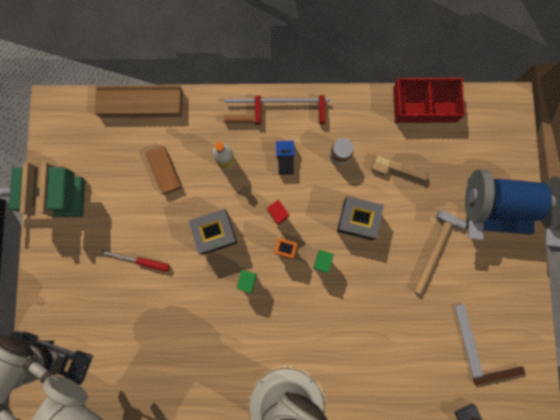

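The orange and black pack is at scene (267,196) and top (287,248). The look-alikes are green at scene (230,195) and (295,172), red at scene (284,219), and the blue spare at scene (293,276). Only the (267,196) one is orange, so I'm confirming it in a crop. The left dock (y>0) is at top (212,230), scene (340,197).

Run:
```python
import cv2,numpy as np
s=cv2.imread("pics/scene0.png");t=cv2.imread("pics/top0.png")
a=cv2.resize(s[145:235,215:375],None,fx=5,fy=5,interpolation=cv2.INTER_CUBIC)
b=cv2.resize(t[195:295,180:340],None,fx=5,fy=5,interpolation=cv2.INTER_CUBIC)
cv2.imwrite("pics/cs.png",a);cv2.imwrite("pics/ct.png",b)
```

```text
(no output)
```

View pics/cs.png

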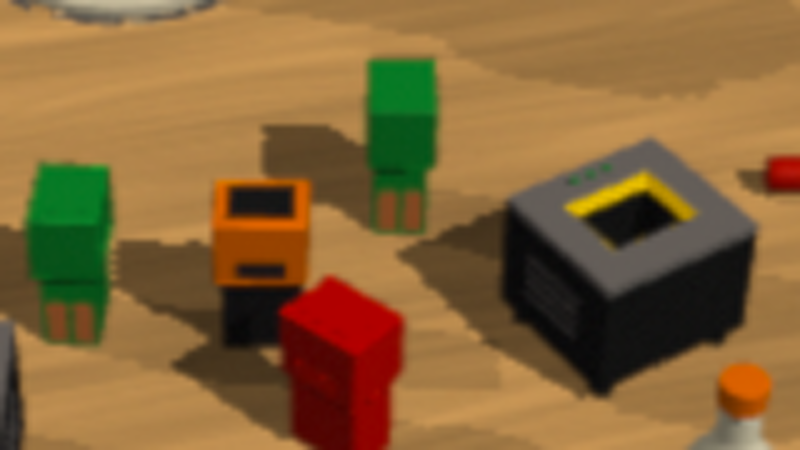

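View pics/ct.png

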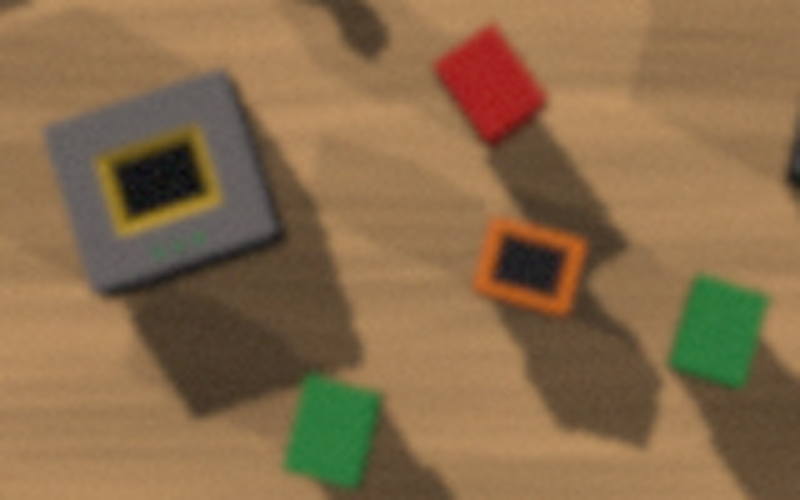

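The crops confirm the target: orange head with a black inset and a black stem. The look-alikes are fully green or red. Next I fit poses using corners from both views.

```bash
cat > h.py <<'E'
from workcell import bot
import cv2,numpy as np
from scipy.optimize import least_squares
def cam(n):
    c=bot.read_camera(n);c["R"]=np.array(c["R"]);c["t"]=np.array(c["t"]);return c
def proj(c,X):
    q=np.atleast_2d(X)@c["R"].T+c["t"]; return np.c_[c["fx"]*q[:,0]/q[:,2]+c["cx"],c["fy"]*q[:,1]/q[:,2]+c["cy"]]
def rect(a,b,p):
    L=np.array([[1,1],[1,-1],[-1,-1],[-1,1]])*[a/2,b/2]
    co,s=np.cos(p[3]),np.sin(p[3])
    return np.c_[L@np.array([[co,s],[-s,co]])+p[:2],np.full(4,p[2])]
def unc(pts,x0,y0,f=5): return (np.array(pts,float)+.5)/f-.5+[x0,y0]
def fit(obs,a,b,p0):
    # obs: list (cam, 4 pts ordered as rect)
    f=lambda p:np.concatenate([(proj(c,rect(a,b,p))-u).ravel() for c,u in obs])
    r=least_squares(f,p0); return r.x,r.fun
E
python3 - <<'E'
from h import *
S=cam("scene");T=cam("top")
def order(c,pts,a,b,p0):
    q=proj(c,rect(a,b,p0)); m=pts-pts.mean(0); q=q-q.mean(0)
    best=min((np.abs(np.roll(pp,k,0)-q).sum(),k,j) for j,pp in enumerate((m,m[::-1])) for k in range(4))
    return np.roll(pts if best[2]==0 else pts[::-1],best[1],0)
def do(name,tp,sp,a,b,z,yaws):
    tp=unc(tp,180,195);sp=unc(sp,215,145)
    d=T["R"].T@np.array([(tp[:,0].mean()-T["cx"])/T["fx"],(tp[:,1].mean()-T["cy"])/T["fy"],1]);o=-T["R"].T@T["t"]
    xy=(o+d*(z-o[2])/d[2])[:2]
    best=None
    for y in yaws:
        p0=[*xy,z,y]; obs=[(T,order(T,tp,a,b,p0)),(S,order(S,sp,a,b,p0))]
        p,r=fit(obs,a,b,p0)
        if best is None or (r**2).sum()<(best[1]**2).sum(): best=(p,r,obs)
    p,r,obs=best
    print(name,p.round(4),"yaw",np.degrees(p[3]).round(1),"rms",np.sqrt((r**2).mean()).round(2))
    for o in obs: # each view alone, z fixed
        q=least_squares(lambda v:(proj(o[0],rect(a,b,[v[0],v[1],p[2],v[2]]))-o[1]).ravel(),[p[0],p[1],p[3]]); print("   single",q.x.round(4))
ys=np.arange(-1.5,1.6,.15)
do("pack",[(492,217),(587,242),(570,316),(475,290)],[(215,182),(310,180),(312,230),(213,230)],.044,.056,.1,ys)
do("dock",[(47,127),(228,72),(284,237),(97,292)],[(650,140),(757,228),(604,300),(506,203)],.100,.110,.09,ys)
do("mouth",[(96,157),(204,125),(222,203),(120,236)],[(645,172),(697,213),(613,250),(567,210)],.048,.062,.09,ys)
E
```

```text
pack [ 0.4516 -0.002   0.0977 -0.2513] yaw -14.4 rms 0.38
   single [ 0.4513 -0.0032 -0.2615]
   single [ 0.4518 -0.0008 -0.2346]
dock [0.5034 0.2073 0.0879 0.3046] yaw 17.5 rms 0.51
   single [0.5031 0.2062 0.298 ]
   single [0.5036 0.2086 0.3139]
mouth [0.5036 0.2083 0.0921 0.3043] yaw 17.4 rms 0.43
   single [0.5034 0.2076 0.2834]
   single [0.5036 0.2091 0.3363]
```

Rim is at about z 0.089, and pack and dock poses agree to 1–2 mm between views. Now the grasp, with the jaws opened only partly so they clear the red neighbour.

```bash
cat >> h.py <<'E'
from scipy.spatial.transform import Rotation
def rv(yaw):
    c,s=np.cos(yaw),np.sin(yaw)
    return Rotation.from_matrix(np.array([[c,s,0],[s,-c,0],[0,0,-1]])).as_rotvec()
def st(): print("t",round(bot.current_clock(),2),"p",np.round(bot.current_ee_pos(),4),"F",np.round(bot.current_contact_force(),2),"op",round(bot.current_opening(),3))
E
python3 - <<'E'
from h import *
for y in (-.252,-.252+np.pi):
  for d,p in (("pick",[.4515,-.002,.25]),):
    print(y,np.round(bot.inverse_kinematics(p,rv(y)),2), np.round(bot.inverse_kinematics([.5035,.2078,.25],rv(y+.556)),2))
bot.set_gripper(.68,50)
y=-.252
bot.goto([.4515,-.002,.20],rv(y)); st()
for n in("scene","top"): cv2.imwrite(f"pics/{n}1.png",cv2.resize(cam(n)["pixels"][120:320,180:400],None,fx=3,fy=3))
E
```

```text
-0.252 [-0.27 -0.2   1.88  0.    1.46 -0.02] [ 0.17  0.06  1.64 -0.    1.45 -0.13]Traceback (most recent call last):
  File "<stdin>", line 4, in <module>
    return _wrapfunc(a, 'round', decimals=decimals, out=out)
    return _wrapit(obj, method, *args, **kwds)
    result = getattr(arr, method)(*args, **kwds)
TypeError: unsupported operand type(s) for *: 'NoneType' and 'float'
```

Run:
```python
from h import *
bot.set_gripper(.68,50)
bot.goto([.4515,-.002,.20],rv(-.252)); st()
for n in("scene","top"): cv2.imwrite(f"pics/{n}1.png",cv2.resize(cam(n)["pixels"][120:320,180:400],None,fx=3,fy=3))
```

```text
t 2.96 p [ 0.4516 -0.0014  0.2   ] F [-0.36 -0.45 -0.13] op 0.678
```

View pics/scene1.png

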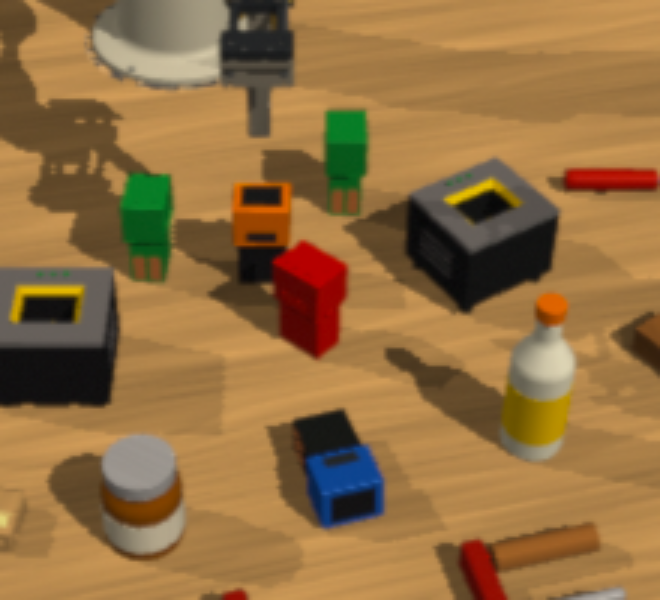

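View pics/top1.png

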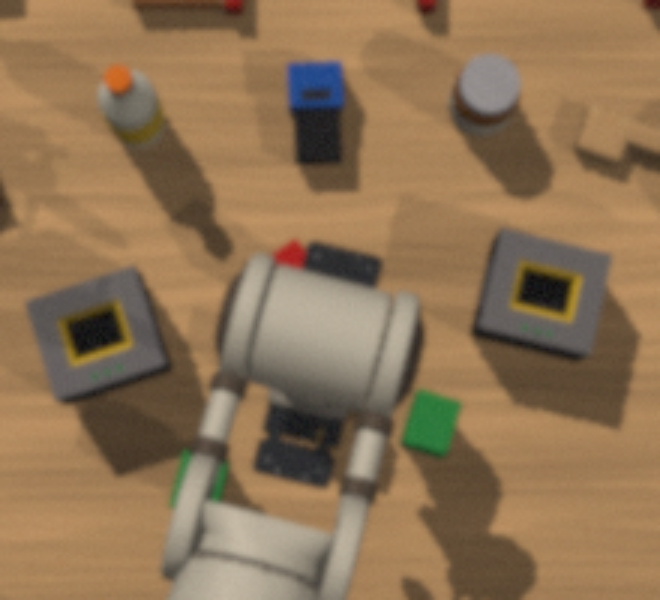

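Run:
```python
from h import *
bot.line_to([.4515,-.002,.062],max_speed=.1); st()
bot.set_gripper(0.0,50); st()
bot.line_to([.4515,-.002,.25],max_speed=.15); st()
bot.hold(.2);st()
for n in("scene","top"): cv2.imwrite(f"pics/{n}2.png",cv2.resize(cam(n)["pixels"][80:280,180:400],None,fx=3,fy=3))
```

```text
t 4.59 p [ 0.4521 -0.0022  0.0626] F [-0.22  0.27  0.47] op 0.678
t 5.01 p [ 0.4518 -0.002   0.0623] F [1.18 0.83 2.45] op 0.475
t 6.41 p [ 0.4509 -0.0018  0.2489] F [ 0.3   0.17 -2.06] op 0.476
t 6.61 p [ 0.4512 -0.0019  0.2493] F [-0.05  1.16 -2.  ] op 0.478
```

View pics/scene2.png

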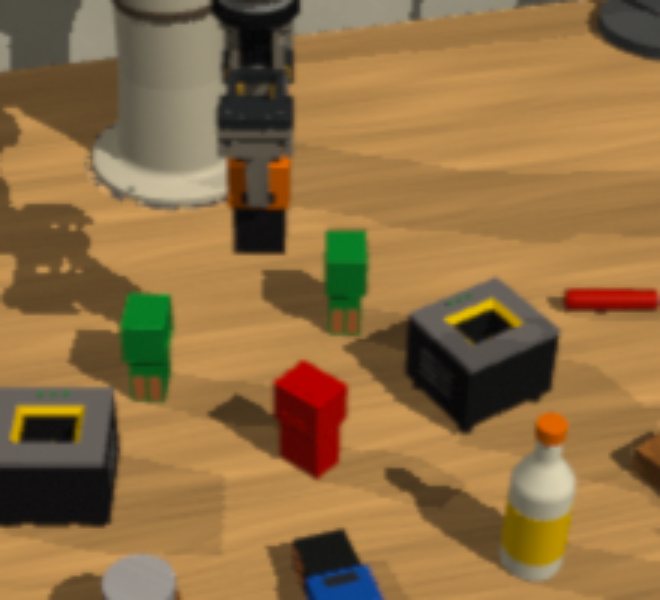

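Held: jaw 44 mm, weight about 2 N. Moving above the left dock and measuring the in-hand offset there.

Run:
```python
from h import *
y=.304
bot.goto([.5035,.2078,.20],rv(y)); bot.hold(.3); st()
P=bot.current_ee_pos()
c=cam("scene"); im=c["pixels"]; 
cc=im[120:230,290:400].copy(); cv2.imwrite("pics/s3.png",cv2.resize(cc,None,fx=5.45,fy=5.45,interpolation=cv2.INTER_CUBIC))
zb=P[2]-.062
# predicted projections of pack head/stem bottoms and of the mouth for comparison
for n,a,b,z in (("stembot",.034,.048,zb),("stemtop",.034,.048,zb+.054),("headbot",.044,.056,zb+.054),("headtop",.044,.056,zb+.1),("mouth",.048,.062,.089),("rim",.1,.11,.089)):
    xy=P[:2] if n not in("mouth","rim") else (.5035,.2078)
    print(n,((proj(c,rect(a,b,[*xy,z,y]))-[290,120]+.5)*5.45-.5).round(0).tolist())
c=cam("top"); cv2.imwrite("pics/t3.png",cv2.resize(c["pixels"][180:290,160:280],None,fx=5,fy=5,interpolation=cv2.INTER_CUBIC))
```

```text
t 7.9 p [0.5039 0.2068 0.2005] F [-0.18 -0.62 -2.62] op 0.477
stembot [[338.0, 301.0], [265.0, 331.0], [226.0, 297.0], [299.0, 268.0]]
stemtop [[349.0, 218.0], [274.0, 247.0], [234.0, 214.0], [308.0, 185.0]]
headbot [[361.0, 220.0], [274.0, 255.0], [222.0, 211.0], [308.0, 178.0]]
headtop [[371.0, 146.0], [282.0, 180.0], [228.0, 137.0], [316.0, 104.0]]
mouth [[349.0, 376.0], [257.0, 415.0], [203.0, 366.0], [294.0, 328.0]]
rim [[414.0, 387.0], [250.0, 458.0], [139.0, 355.0], [300.0, 290.0]]
```

View pics/s3.png

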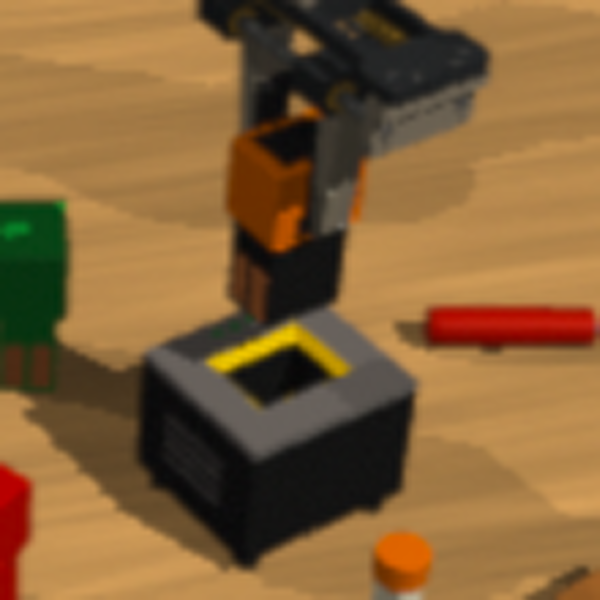

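View pics/t3.png

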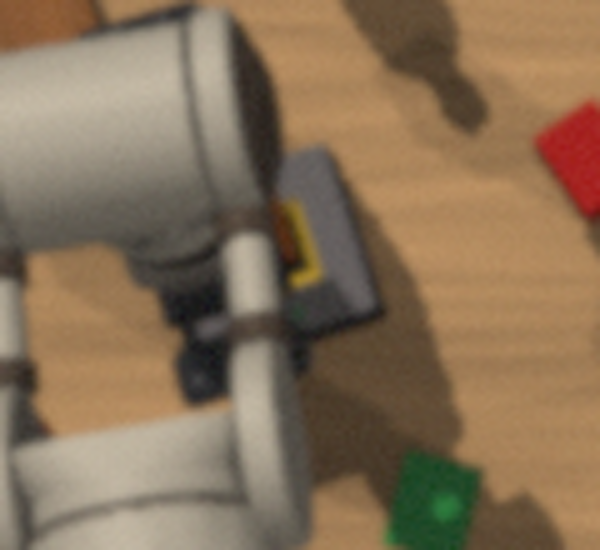

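Scene overlay check: predicted stem and head corners match the picture within about 1 mm. The mouth offset relative to prediction, about (+3,-3) crop px, equals the pack's, so they are aligned. Descending with force monitoring.

```bash
cat >> h.py <<'E'
def descend(x,y,z0,z1,step,flim,lat=6,v=.05):
    z=z0; log=[]
    while z>z1+1e-9:
        z=max(z1,z-step); bot.line_to([x,y,z],max_speed=v)
        F=bot.current_contact_force(); p=bot.current_ee_pos()
        log.append((round(bot.current_clock(),2),round(z*1e3,1),*np.round(np.array(p)*1e3,1),*np.round(F,1)))
        if F[2]>flim or np.hypot(F[0],F[1])>lat: break
    for l in log: print(*map(float,l))
    return z
E
python3 - <<'E'
from h import *
x,y=.5035,.2078
bot.line_to([x,y,.156],max_speed=.08); st()
descend(x,y,.156,.124,.002,4)
E
```

```text
t 8.7 p [0.5036 0.2078 0.156 ] F [-0.13 -0.07 -1.4 ] op 0.477
8.95 154.0 503.7 207.8 154.3 0.7 -0.2 -1.7
9.2 152.0 503.4 207.8 151.9 -0.4 0.1 -2.4
9.45 150.0 503.4 207.8 149.8 -0.1 -0.3 -2.7
9.7 148.0 503.7 208.0 148.0 0.4 0.3 -2.7
9.95 146.0 503.6 208.0 145.9 1.5 0.6 -3.7
10.2 144.0 503.7 208.0 144.0 1.6 2.0 -2.8
10.45 142.0 503.7 208.0 142.0 1.4 3.0 -2.1
10.7 140.0 503.7 208.0 140.0 2.4 2.6 -2.4
10.95 138.0 503.7 208.0 138.0 1.6 4.3 -1.0
11.2 136.0 503.7 207.9 136.0 2.6 3.9 -1.2
11.45 134.0 503.7 207.9 134.0 2.0 3.9 -0.2
11.7 132.0 503.7 207.9 132.0 2.7 4.6 -0.2
11.95 130.0 503.7 207.9 130.0 2.6 4.6 0.5
12.2 128.0 503.7 207.9 127.8 2.0 4.7 1.1
12.45 126.0 503.7 207.9 125.8 2.9 4.8 0.2
12.7 124.0 503.7 207.9 123.7 2.7 5.3 0.7
```

It is in the bay, with a light side load pushing toward +x/+y. Shifting to relieve it.

Run:
```python
from h import *
for d in (.0005,.001):
    bot.line_to([.5035+.4*d,.2078+d,.124],max_speed=.02); bot.hold(.1); st(); print(np.round(bot.current_ft_torque(),3))
```

```text
t 13.05 p [0.5037 0.2081 0.1236] F [ 2.39  3.32 -0.7 ] op 0.476
[ 0.686 -0.588  0.111]
t 13.4 p [0.5037 0.2083 0.1237] F [ 2.47  0.1  -1.8 ] op 0.474
[ 0.053 -0.576  0.128]
```

Run:
```python
from h import *
bot.line_to([.5046,.2088,.124],max_speed=.02); bot.hold(.1); st()
z=descend(.5046,.2088,.124,.102,.001,6,lat=7); st(); print(z)
```

```text
t 13.75 p [0.5038 0.2086 0.1235] F [ 0.36  0.82 -1.9 ] op 0.473
14.0 123.0 504.2 208.8 122.7 -0.6 -0.2 -1.9
14.25 122.0 504.5 208.8 121.9 -0.5 0.3 -2.3
14.5 121.0 504.5 208.8 120.9 0.5 0.5 -2.9
14.75 120.0 504.5 208.8 119.9 -0.2 0.9 -2.6
15.0 119.0 504.6 208.8 118.9 -0.4 0.1 -1.4
15.25 118.0 504.5 208.8 117.9 -0.2 0.0 -3.2
15.5 117.0 504.5 208.8 116.9 1.0 0.1 -2.1
15.75 116.0 504.5 208.8 115.9 0.1 -0.5 -1.8
16.0 115.0 504.5 208.8 114.9 0.3 -0.1 -2.4
16.25 114.0 504.8 208.8 114.6 -1.2 0.4 2.3
16.5 113.0 504.8 208.8 113.3 -0.5 -0.1 3.1
16.75 112.0 504.8 208.8 112.1 -1.1 -0.1 3.8
17.0 111.0 504.8 208.8 111.1 -0.5 -0.8 3.7
17.25 110.0 504.8 208.8 110.1 -1.2 -0.2 5.1
17.5 109.0 504.8 208.8 109.2 -0.2 -0.1 5.5
17.75 108.0 504.8 208.8 108.3 -2.0 0.2 5.3
18.0 107.0 504.8 208.8 107.4 -1.9 -1.0 6.5
t 18.0 p [0.5048 0.2088 0.1074] F [-1.91 -1.01  6.49] op 0.473
0.10699999999999998
```

Contact with the carriage is at TCP z≈0.1146 and about 6 N, so it is raised. I press on in small steps until the rubber stop just begins.

Run:
```python
from h import *
z=descend(.5044,.2088,.107,.1030,.0004,10,lat=9,v=.02); bot.hold(.05);st()
```

```text
18.25 106.6 504.8 208.8 107.1 -1.3 0.4 6.9
18.5 106.2 504.8 208.8 106.7 -1.6 -0.6 6.6
18.75 105.8 504.7 208.8 106.2 -1.7 -1.5 5.3
19.0 105.4 504.8 208.8 105.9 -2.1 -0.2 6.9
19.25 105.0 504.8 208.8 105.5 -0.8 -1.0 6.9
19.5 104.6 504.7 208.8 105.1 -2.2 -0.6 5.6
19.75 104.2 504.8 208.9 104.7 -1.9 -0.4 6.6
20.0 103.8 504.8 208.8 104.4 -1.7 -0.1 7.3
20.25 103.4 504.8 208.8 104.2 -2.3 -0.8 8.7
20.5 103.0 504.8 208.8 104.0 -3.2 -0.7 9.6
t 20.55 p [0.5048 0.2088 0.1041] F [-2.12 -0.97 10.  ] op 0.477
```

The stop is felt at net about 12 N, so travel exceeds 9.5 mm. Backing up slowly to see whether the carriage locked.

Run:
```python
from h import *
for z in (.1045,.1055,.1065,.1072,.1078,.1084,.109):
    bot.line_to([.5046,.2088,z],max_speed=.02); st()
```

```text
t 20.8 p [0.5048 0.2088 0.105 ] F [-3.23 -0.67  6.4 ] op 0.476
t 21.05 p [0.5048 0.2088 0.106 ] F [-2.78 -0.19  6.79] op 0.473
t 21.3 p [0.5048 0.2088 0.1068] F [-1.68  0.1   5.3 ] op 0.476
t 21.55 p [0.5048 0.2088 0.1075] F [-1.41  0.01  4.44] op 0.473
t 21.8 p [0.5048 0.2088 0.1078] F [-0.6   0.19  4.16] op 0.476
t 22.05 p [0.5045 0.2088 0.108 ] F [ 0.42  0.32 -0.38] op 0.476
t 22.3 p [0.5039 0.2087 0.1083] F [ 0.1   0.58 -1.2 ] op 0.478
```

The upward force vanished at z≈0.108, 7 mm below the raised contact, so it is locked. Lowering slightly, releasing and retreating, then a visual check over time.

Run:
```python
from h import *
bot.line_to([.5044,.2088,.1078],max_speed=.02); st()
bot.set_gripper(.70,20); st()
c=cam("scene");cv2.imwrite("pics/s4.png",cv2.resize(c["pixels"][120:230,290:400],None,fx=5.45,fy=5.45,interpolation=cv2.INTER_CUBIC))
bot.line_to([.5044,.2088,.26],max_speed=.12); st()
bot.goto([.30,.42,.28],rv(.304)); bot.hold(.3); st()
c=cam("scene");cv2.imwrite("pics/s5.png",cv2.resize(c["pixels"][120:230,290:400],None,fx=5.45,fy=5.45,interpolation=cv2.INTER_CUBIC))
for zb in (.0458,.0526):
  for n,a,b,z in (("headbot",.044,.056,zb+.054),("headtop",.044,.056,zb+.1)):
    print(zb,n,((proj(c,rect(a,b,[.504,.2084,z,.304]))-[290,120]+.5)*5.45-.5).round(0).tolist())
cv2.imwrite("pics/t5.png",cam("top")["pixels"])
```

```text
t 22.55 p [0.5042 0.2087 0.1079] F [-1.22 -0.61  2.73] op 0.476
t 23.04 p [0.5045 0.2088 0.1078] F [ 0.71 -0.48 -0.71] op 0.7
t 24.51 p [0.5039 0.2087 0.259 ] F [ 0.63 -0.17 -0.08] op 0.7
t 25.94 p [0.3006 0.4196 0.2799] F [-0.8   0.06 -0.06] op 0.702
0.0458 headbot [[346.0, 360.0], [262.0, 396.0], [212.0, 351.0], [295.0, 317.0]]
0.0458 headtop [[354.0, 292.0], [269.0, 327.0], [218.0, 283.0], [303.0, 249.0]]
0.0526 headbot [[347.0, 350.0], [263.0, 386.0], [213.0, 341.0], [296.0, 307.0]]
0.0526 headtop [[356.0, 282.0], [270.0, 317.0], [219.0, 273.0], [304.0, 239.0]]
```

View pics/s5.png

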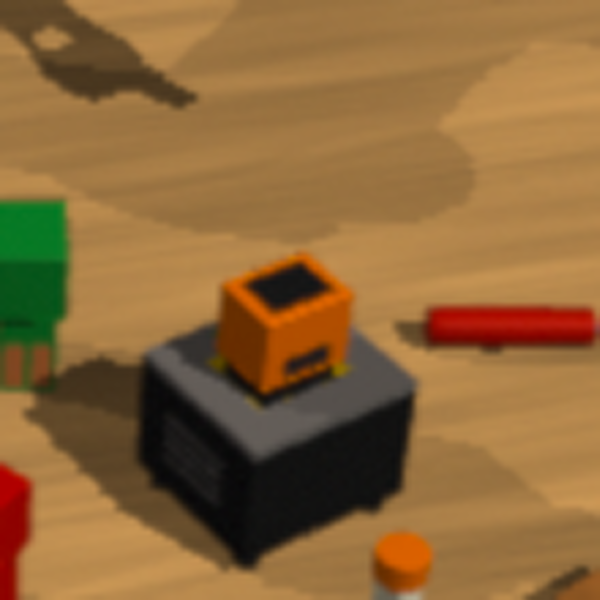

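View pics/t5.png

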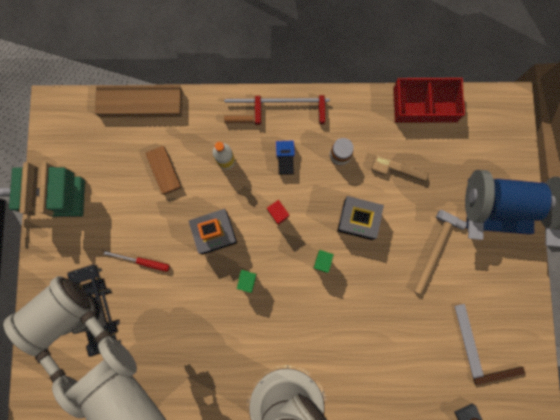

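View pics/s4.png

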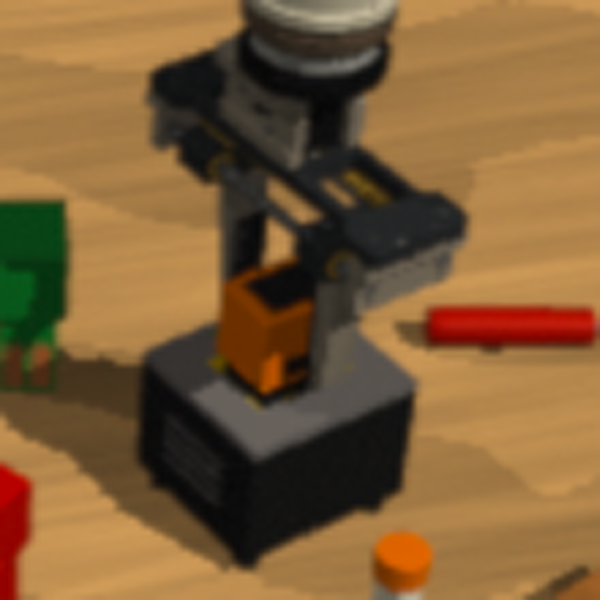

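After release, the head-top corners are at crop (354,291), (272,324) and (221,286). That matches the locked prediction, with the raised one 10 px higher, and nothing has moved since release. In the top view, the other objects are where they were at the start.

Run:
```python
from h import *
a=cv2.imread("pics/s5.png").astype(int)
bot.hold(.5);c=cam("scene");b=cv2.resize(c["pixels"][120:230,290:400],None,fx=5.45,fy=5.45,interpolation=cv2.INTER_CUBIC)
print("diff",np.abs(a-b)[240:420,150:420].mean());st()
bot.job_done()
```

```text
diff 0.4289026063100137
t 26.59 p [0.3  0.42 0.28] F [-0.4  -0.83  0.33] op 0.697
the job is handed in; nothing more can be done
```

The orange pack is stem down in the left dock's bay and stays locked down by itself. I handed the job in at 26.6 s.

- **Pressing:** the raised carriage was met at tool height 114.6 mm. I pressed about 10.5 mm to the start of the rubber stop, with a peak of about 12 N. One press was enough.
- **Lock:** on backing off, the upward force vanished about 7 mm below the raised place, which is the locked height. After release, the pack's head matched the locked prediction in the scene image to about 1 mm, and a picture 0.5 s later was unchanged.
- **Other things:** by eye in the top view, the other things stayed where they were.
- **Disagreement:** the first alignment was about 1 mm off, giving a side load of up to about 6 N in the bay. I shifted the tool by about 1 mm to relieve it before pressing. No check failed.

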